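# Index the vial changer to the next sample

### The arm

A 6-joint arm with a two-finger parallel gripper is mounted at the origin on a cart in front of the work surface, level with it; the furniture and walls round the work are solid. World frame = base frame: x ahead of the robot, y to its left, z up, the work surface at z = 0. Lengths are in m, angles in degrees, forces in N, time in s.
With the tool pointing down it reaches from about 0.375 to 0.75 m from the base axis. Payload 9 kg.
Tool frame: the origin (TCP) lies where the fingers leave the gripper's body, on its centre line; the fingertips stand 73 mm ahead of it and the grasp point (between the pads) lies 54 mm ahead of it (robot.tip_reach is the distance from the TCP to the fingertips, in m); z points along the fingers, y is the line along which they close (so a half turn about z gives the same grasp; the last joint's range is limited). The gripper opens to 85 mm and grips with 20 to 120 N. Pads are 22 mm wide; open, the fingers measure 114 mm over their backs; the gripper's body (76 mm by 85 mm) begins 54 mm behind the grasp point. The pads swing forward as they close: fully open they stand 13 mm farther back than shut.
Start: joints at [63.558, 5.964, 5.575, 89.605, 0, 77.527], TCP at [0.145, 0.582, 0.304] pointing down, gripper open.
Joint ranges: [-171.21, 171.21], [-48.23, 106.86], [-62.78, 66.21], [-105.2, 120.99], [-86.42, 89.51], [-180, 180]. Speed limits (degrees/s): [127.2, 127.2, 147.25, 180, 180, 180].

### API

Orientations are given as [roll, pitch, yaw] about the fixed x, y, z axes, in that order (R = Rz(yaw) Ry(pitch) Rx(roll)).
In Python, from plant import robot gives the robot as it stands. Calls block until the motion is done:
- robot.move_pose(position, orientation): joint-space move of the TCP to a pose.
- robot.line_to(position, vel=0.15, rotation=None, guard=None): straight line of the TCP; rotation=None keeps the orientation; vel is the mean speed in m/s. With guard (N) it stops when the force on the tool has changed by that much, and returns True; else False.
- robot.goto_joints(angles): joint-space move.
- robot.set_gripper(opening): finger opening in m; the grip force is fixed at half the most; returns when the fingers have stopped.
- robot.pause(seconds).
- robot.ik(position, orientation): joint angles nearest the present ones, or None.
- robot.observe(): the state.
- robot.grab_frame(name): name is "scene" or "top"; returns the picture (480x640x3 uint8, blue, green, red); there is no depth.
- robot.get_calibration(name): a dict with "vertical_fov" (degrees; the focal length in pixels is half the picture's height over the tangent of half this angle, whatever the lens; pixels are square), "cx", "cy" (the principal point, pixels), "k1" (the pictures are not rectified: a ray, as slopes to the right and down, at radius r is drawn at 1 + k1 r^2 times it, then the intrinsics apply), "rvec" (rotation vector, rad) and "tvec" (3), from world to camera coordinates, as OpenCV has them. Camera axes: x right, y down, z forward; pixel columns grow to the right and rows downward; lengths in m; the calibration is good to about 2 mm. A picture is of the moment at which its call begins. get_calibration takes no time and is no camera call.
A pose or a line that the arm cannot do raises robot.IKError and nothing moves.
- robot.job_done(): hands the job in; it is judged then, once.
The state is a dict: "time": time; "q": joint angles; "qvel": joint speeds; "joint_torque": joint torques, N m; "tool_pos": TCP position; "tcp_rot": TCP orientation; "ft_force": force on the tool from outside, world axes, zero at the start; "torque": the same for the moment, N m; "gripper_width": finger opening in m; "gripper_force": force on a finger pad.
Only numpy, scipy, OpenCV 4.12 (cv2) and the standard library are available. Lean on these libraries where they do the work, as an engineer would, in place of code of your own. Each camera call takes 0.05 s, during which the arm holds its last target. There are 200 camera calls.

### The job

The vial under the reading head has been read: advance the vial changer by one place, so that the next vial stands under the head. With the fingertips press in the dished knob of the index plunger, and keeping it in, push the turntable round clockwise (seen from above) to the next hole; then let the plunger come all the way up so that it locks there. Do not touch the vials on the turntable or lift any, and leave the things standing round the changer alone.

Things in the scene. Friction and masses are not known exactly. Their poses are not given: they have to be found in the camera images.
- plunger_dish (a point): Centre of the dish floor in the index plunger's knob: black, round, 51 mm wide, on an arm at the turntable's rim, 84 mm from its axis, away from the head. The dish is 44 mm wide, its rim 5 mm high: closed fingertips can stand in it, press down and push sideways. Floor 80 mm above the worktop at rest, 69 mm pressed right in. It goes round with the table; the vials' sides are 43 mm from it.
- plunger (a joint): How far the plunger is pressed in, m: 0 = fully up, locked in a hole of the index plate; 0.011 = right in. Spring: 3 N at the top, 6.6 N at the bottom. From 0.009 on its shoulder is clear of the plate and the turntable can turn. Let go between holes it rises only to about 0.009; over a hole it snaps up to 0.
- carousel (a joint): Angle of the turntable, rad, 0 at the start, growing CLOCKWISE seen from above. Six holes 1.047 rad (60 degrees) apart: the next is at 1.047. Locked, it has 0.02 rad of play. The plunger's rounded shoulder finds a hole by itself if let up within 0.04 rad of it. Unlocked it turns against about 1 N at the knob and stays where it is left.
- changer_axis (a point): On the turntable's upright axis, level with its top face, 66 mm above the worktop; x axis towards the reading head. The changer, fixed to the worktop, is a white drum 216 mm wide and 41 mm high; its aluminium index plate has a ring-shaped slot with six round holes; above it the aluminium turntable, 112 mm wide, has six vial pockets.
- head_tip (a point): Lower end of the reading head, a black and aluminium barrel pointing down over one pocket, 108 mm above the worktop and 38 mm from the turntable's axis; it hangs from a white column, 168 mm high, behind the drum. Fixed.
- sample_0_mid (a point): Middle of a loose capped glass vial (23 mm diameter, 51 mm high, point 25.5 mm above its foot) that stands in a turntable pocket 19 mm deep, 38 mm from the axis, its top 98 mm above the worktop; under the reading head at the start. z axis up along the vial.
- sample_1_mid (a point): Middle of a loose capped glass vial (23 mm diameter, 51 mm high, point 25.5 mm above its foot) that stands in a turntable pocket 19 mm deep, 38 mm from the axis, its top 98 mm above the worktop; the next one: one pocket away from the head, counter-clockwise seen from above; it is to come under the head. z axis up along the vial.
- sample_2_mid (a point): Middle of a loose capped glass vial (23 mm diameter, 51 mm high, point 25.5 mm above its foot) that stands in a turntable pocket 19 mm deep, 38 mm from the axis, its top 98 mm above the worktop; two pockets from the head at the start, counter-clockwise. z axis up along the vial.
- sample_3_mid (a point): Middle of a loose capped glass vial (23 mm diameter, 51 mm high, point 25.5 mm above its foot) that stands in a turntable pocket 19 mm deep, 38 mm from the axis, its top 98 mm above the worktop; three pockets from the head at the start, opposite it. z axis up along the vial.
- sample_4_mid (a point): Middle of a loose capped glass vial (23 mm diameter, 51 mm high, point 25.5 mm above its foot) that stands in a turntable pocket 19 mm deep, 38 mm from the axis, its top 98 mm above the worktop; four pockets from the head at the start, counter-clockwise (the sixth pocket is empty). z axis up along the vial.
- spare_vial_mid (a point): Middle of a loose vial of the same kind standing on the worktop (23 mm diameter, 51 mm high). Bystander.
- dish_mid (a point): Middle of a loose round petri dish lying on the worktop (60 mm diameter, 14 mm high). Bystander.
- dye_mid (a point): Middle of a loose small bottle standing on the worktop (34 mm diameter, 67 mm high). Bystander.

How it is judged (in metres and radians):
On the way, in this order (a step that is already met when the one before it is completed fails the run):
1. the index plunger is pressed in while the turntable is still at the first hole (value of joint plunger above 0.0085 m and value of joint carousel below 0.15 rad), for 0.05 s.
2. the turntable is on its way, more than half-way to the next hole (value of joint carousel above 0.55 rad), for 0.05 s.
At the end, for the whole second after the job is handed in: The turntable stands one place on (60 degrees clockwise, within 2 degrees), the plunger is fully up in the hole (within 2 mm), the next vial is under the reading head (within 6 mm), and all five vials stand upright on the floors of their pockets (within 5 mm) (value of joint carousel between 1.012 and 1.082 rad and value of joint plunger below 0.002 m and horizontal distance between sample_1_mid and head_tip below 0.006 m and height (world z) of each of sample_0_mid, sample_1_mid, sample_2_mid, sample_3_mid, sample_4_mid below 0.078 m and angle between each of sample_0_mid, sample_1_mid, sample_2_mid, sample_3_mid, sample_4_mid's own z axis and vertical below 0.15 rad); the robot touches nothing.
It fails at once if a vial on the turntable is touched by the robot (more than 1.5 N) (contact force between any of the fingers, the arm and sample_0 above 1.5 N or contact force between any of the fingers, the arm and sample_1 above 1.5 N or contact force between any of the fingers, the arm and sample_2 above 1.5 N or contact force between any of the fingers, the arm and sample_3 above 1.5 N or contact force between any of the fingers, the arm and sample_4 above 1.5 N).
It fails at once if a vial on the turntable is lifted by more than 10 mm or tipped (height (world z) of any of sample_0_mid, sample_1_mid, sample_2_mid, sample_3_mid, sample_4_mid above 0.0825 m or angle between any of sample_0_mid, sample_1_mid, sample_2_mid, sample_3_mid, sample_4_mid's own z axis and vertical above 0.35 rad).
It fails at once if a bystander is moved by more than 20 mm (distance of any of spare_vial_mid, dish_mid, dye_mid from where it was at the start of the episode above 0.02 m).
It also fails if it takes over 40 s, if anything falls off the work surface, if the arm or the gripper's body presses on something with over 40 N, if the wrist force passes 120 N, or if a joint passes its speed limit or range.

## Working session

There is one attempt and no reset: what is moved stays moved. The work goes in short steps, each a Python script; the robot and the scene stay as the last script left them, time stands still between calls to the robot, and variables do not carry over. Pictures are saved under pics/ and viewed, at most 10 in all, crops included, and the job is handed in when it is done.

```bash
mkdir -p pics
cat > h.py <<'E'
import numpy as np, cv2
from plant import robot
def px2w(name,u,v,z):
    c=robot.get_calibration(name); f=240/np.tan(np.radians(c["vertical_fov"]/2))
    R,_=cv2.Rodrigues(np.array(c["rvec"],float)); t=np.array(c["tvec"],float).ravel()
    d=np.array([(u-c["cx"])/f,(v-c["cy"])/f]); s=d.copy()
    for _ in range(30): s=d/(1+c["k1"]*(s@s))
    o=-R.T@t; r=R.T@np.array([s[0],s[1],1.]); return o+r*(z-o[2])/r[2]
def w2px(name,p):
    c=robot.get_calibration(name); f=240/np.tan(np.radians(c["vertical_fov"]/2))
    R,_=cv2.Rodrigues(np.array(c["rvec"],float)); q=R@np.array(p,float)+np.array(c["tvec"],float).ravel()
    s=q[:2]/q[2]; s=s*(1+c["k1"]*(s@s)); return s*f+[c["cx"],c["cy"]]
E
python3 - <<'E'
from h import *
for n in("top","scene"):
    cv2.imwrite(f"pics/{n}0.png",robot.grab_frame(n)); c=robot.get_calibration(n); print(c)
E
```

```text
{'vertical_fov': 57.64673459780555, 'cx': 321.7118571364128, 'cy': 237.46259291363575, 'k1': -0.09339711928467873, 'rvec': array([ 2.1403826, -2.1374327,  0.130623 ]), 'tvec': array([0.29803598, 0.50356624, 1.11619548])}
{'vertical_fov': 43.288608783287195, 'cx': 323.9108542390975, 'cy': 239.3555041649155, 'k1': -0.11948858784886969, 'rvec': array([ 2.30207015, -0.75961669,  0.28708594]), 'tvec': array([-0.24921705,  0.48104294,  0.96066289])}
```

View pics/top0.png

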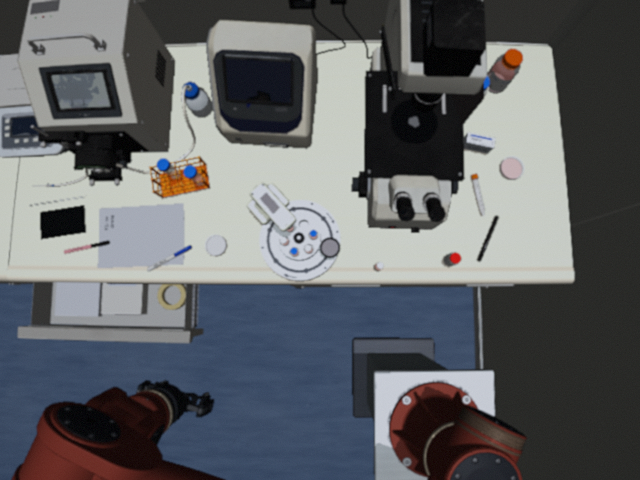

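View pics/scene0.png

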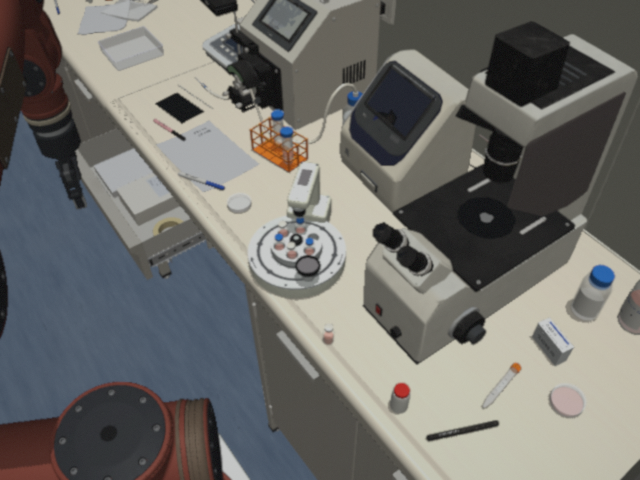

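The top view shows the changer drum at about (300,240), the head to its upper left and the knob at about (330,247). The scene view shows the knob at (307,267). I'll enlarge both.

Run:
```python
from h import *
a=cv2.imread("pics/top0.png")[170:290,240:360]; b=cv2.imread("pics/scene0.png")[180:300,240:360]
im=np.hstack([cv2.resize(x,(400,400),interpolation=cv2.INTER_CUBIC) for x in(a,b)])
cv2.imwrite("pics/c0.png",im)
print(px2w("top",330,247,.083),px2w("scene",307,265,.083),px2w("top",299,238,.066))
```

```text
[0.47239513 0.27675701 0.083     ] [0.47147829 0.27690614 0.083     ] [0.49784831 0.35695469 0.066     ]
```

View pics/c0.png

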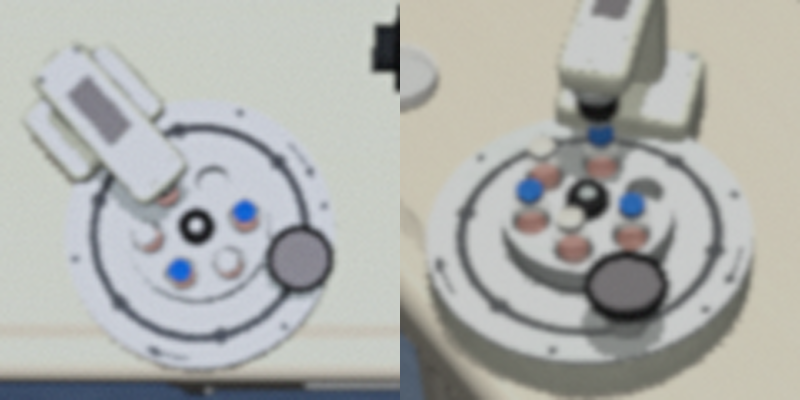

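```bash
cat >> h.py <<'E'
K=(px2w("top",330,247.7,.085)+px2w("scene",307.8,265.2,.085))/2
A=px2w("top",299.1,237.8,.07); A[2]=0
phi0=np.arctan2(*(K-A)[1::-1])
def pose(th,ztip,fwd=0,rad=.084,off=0):
    p=phi0-th; P=A[:2]+rad*np.array([np.cos(p),np.sin(p)])+fwd*np.array([np.sin(p),-np.cos(p)])
    return [P[0],P[1],ztip+robot.tip_reach],[180,0,(np.degrees(p)+off+180)%360-180]
E
python3 - <<'E'
from h import *
o=robot.observe(); print(K,A,np.degrees(phi0),np.hypot(*(K-A)[:2]),o["tcp_rot"],o["ft_force"],o["time"])
for off in(0,180):
  for th in(0,.5,1.15): print(off,th,robot.ik(*pose(th,.07,off=off)),robot.ik(*pose(th,.16,off=off)))
E
```

```text
[0.47096384 0.27543129 0.085     ] [0.49780413 0.35641167 0.        ] -108.33735830989845 0.08531250220328453 [-1.79931470e+02 -1.51390543e-02  1.66030786e+02] [0.43728283 0.07924337 0.15162118] 0.1
0 0 [ 16.69487701  -1.33801645 -18.74956758  72.58844887   0.
 -54.96776468] [ 16.69487701  -3.48911835 -11.40792743  82.08119093   0.
 -54.96776468]
0 0.5 [ 20.24778592  -4.44640215 -21.7598683   72.68653385   0.
 -22.76696601] [ 20.24778592  -6.58512542 -14.3378138   82.24731162   0.
 -22.76696601]
0 1.15 [ 26.17030452  -2.32425011 -19.71608778  72.60816233   0.
  20.39780927] [ 26.17030452  -4.47393382 -12.35094763  82.12298619   0.
  20.39780927]
180 0 [ 16.69487701  -1.33801645 -18.74956758  72.58844887   0.
 125.03223532] [ 16.69487701  -3.48911835 -11.40792743  82.08119093   0.
 125.03223532]
180 0.5 [ 20.24778592  -4.44640215 -21.7598683   72.68653385   0.
 157.23303399] [ 20.24778592  -6.58512542 -14.3378138   82.24731162   0.
 157.23303399]
180 1.15 [  26.17030452   -2.32425011  -19.71608778   72.60816233    0.
 -159.60219073] [  26.17030452   -4.47393382  -12.35094763   82.12298619    0.
 -159.60219073]
```

Run:
```python
from h import *
robot.set_gripper(0)
robot.move_pose(*pose(0,.17)); robot.line_to(pose(0,.10)[0],vel=.12)
robot.pause(.2); o=robot.observe(); print(o["time"],o["ft_force"],o["gripper_width"],np.array(o["tool_pos"])-pose(0,.10)[0])
for n in("top","scene"):
    cv2.imwrite(f"pics/{n}1.png",robot.grab_frame(n))
a=cv2.imread("pics/top1.png")[170:290,260:380]; b=cv2.imread("pics/scene1.png")[200:300,260:360]
cv2.imwrite("pics/c1.png",np.hstack([cv2.resize(x,(400,400),interpolation=cv2.INTER_CUBIC) for x in(a,b)]))
```

```text
3.7917 [-0.71784879  0.20658297  0.20131303] 0.00034024969005507513 [0.00051012 0.00016954 0.00100561]
```

View pics/c1.png

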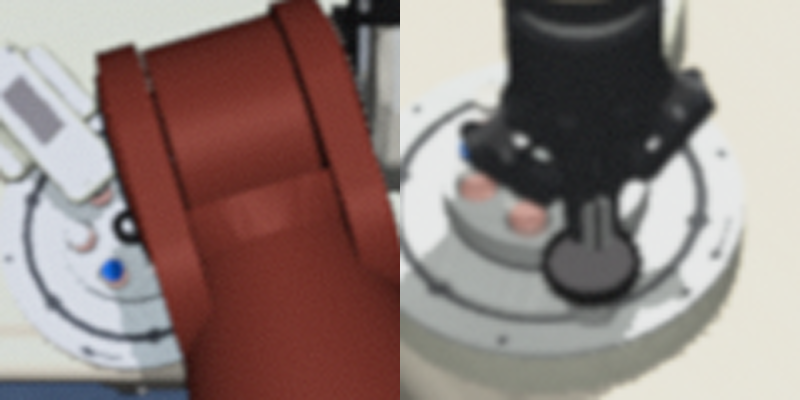

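The fingertips stand over the dish (scene crop around (598,245)), and the gripper's knuckles lie along the tangent, clear of the vials. Next I'll touch the floor, find the forward rim, then press.

Run:
```python
from h import *
tr=robot.tip_reach
def st(m):
    o=robot.observe(); p=np.array(o["tool_pos"])-A; p[2]-=tr
    print(m,round(o["time"],2),"tip z %.4f r %.4f th %.4f"%(p[2],np.hypot(p[0],p[1]),phi0-np.arctan2(p[1],p[0])),o["ft_force"].round(2)); return p
print(robot.line_to(pose(0,.074)[0],vel=.02,guard=2)); p=st("floor")
z=p[2]+.002
robot.line_to(pose(0,z)[0],vel=.02); robot.pause(.1); st("up2")
print(robot.line_to(pose(0,z,fwd=.012)[0],vel=.015,guard=3)); st("rim")
```

```text
True
floor 4.86 tip z 0.0787 r 0.0841 th 0.0019 [0.16 0.04 2.2 ]
up2 5.22 tip z 0.0804 r 0.0841 th 0.0022 [-0.41 -0.46  0.21]
False
rim 6.17 tip z 0.0807 r 0.0848 th 0.1413 [0.13 0.04 0.09]
```

Run:
```python
from h import *
b=robot.grab_frame("scene")[220:300,270:350]
cv2.imwrite("pics/c2.png",cv2.resize(b,(560,560),interpolation=cv2.INTER_CUBIC))
```

```text
(no output)
```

View pics/c2.png

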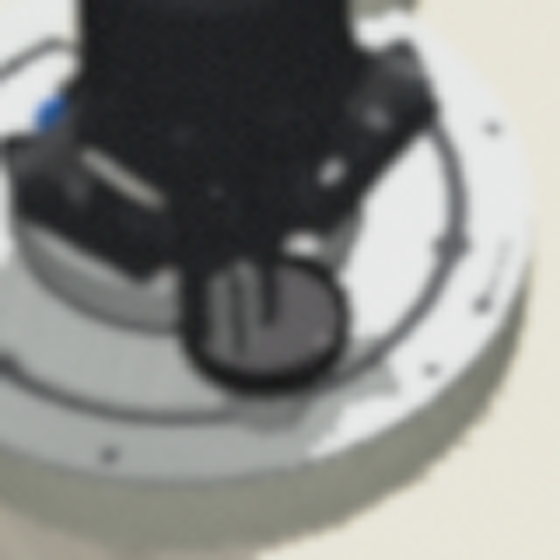

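The tips (about (228,340)) are thinner than I assumed. They are in the dish and just short of the left rim (about (195,330)). I'll go on until they touch it.

```bash
cat >> h.py <<'E'
tr=robot.tip_reach
def st(m):
    o=robot.observe(); p=np.array(o["tool_pos"])-A; p[2]-=tr
    print(m,round(o["time"],2),"tip z %.4f r %.4f th %.4f"%(p[2],np.hypot(p[0],p[1]),phi0-np.arctan2(p[1],p[0])),o["ft_force"].round(2)); return p
E
python3 - <<'E'
from h import *
print(robot.line_to(pose(0,.0805,fwd=.020)[0],vel=.012,guard=3)); st("rim")
E
```

```text
True
rim 6.65 tip z 0.0805 r 0.0853 th 0.1827 [2.5  0.03 0.41]
```

Run:
```python
from h import *
F=.0155
robot.line_to(pose(0,.0805,fwd=F-.0015)[0],vel=.03)
print(robot.line_to(pose(0,.062,fwd=F-.0015)[0],vel=.02,guard=11)); p=st("pressed")
z=p[2]; robot.pause(.15); st("hold")
if z<.0705:
    c=-.0
    for c in np.linspace(.1,.6,6):
        pp,r=pose(c,z,fwd=F); robot.line_to(pp,vel=.06,rotation=r); st("c=%.2f"%c)
```

```text
True
pressed 7.53 tip z 0.0692 r 0.0852 th 0.1608 [ 0.   -2.15  5.73]
hold 7.68 tip z 0.0691 r 0.0852 th 0.1609 [ 0.15 -0.76  6.5 ]
c=0.10 8.0 tip z 0.0695 r 0.0852 th 0.2838 [-1.52 -1.4   6.15]
c=0.20 8.29 tip z 0.0694 r 0.0852 th 0.3844 [-1.92 -2.17  6.15]
c=0.30 8.58 tip z 0.0694 r 0.0852 th 0.4853 [-1.15 -0.58  5.99]
c=0.40 8.88 tip z 0.0694 r 0.0852 th 0.5859 [-1.78 -0.52  5.8 ]
c=0.50 9.17 tip z 0.0694 r 0.0852 th 0.6860 [-0.6  -0.26  6.82]
c=0.60 9.46 tip z 0.0694 r 0.0852 th 0.7868 [-1.25 -0.32  6.43]
```

Run:
```python
from h import *
b=robot.grab_frame("scene")[190:310,230:370]
cv2.imwrite("pics/c3.png",cv2.resize(b,(700,600),interpolation=cv2.INTER_CUBIC))
```

```text
(no output)
```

View pics/c3.png

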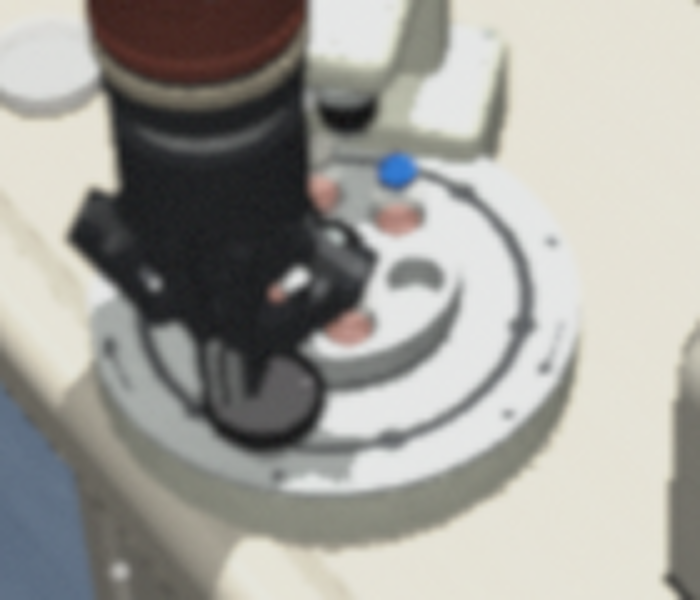

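The table has turned with the knob, the tips are at the leading side of the dish, and the vials are clear. Carrying on to the hole, then letting up slowly.

Run:
```python
from h import *
F=.0155; z=.0685
for c in (.7,.8,.9,.98,1.029):
    pp,r=pose(c,z,fwd=F); robot.line_to(pp,vel=.05,rotation=r); st("c=%.2f"%c)
robot.pause(.2); st("stop")
for z in (.0705,.0725,.0745,.0765,.0785,.0805):
    pp,r=pose(c,z,fwd=F-.001); robot.line_to(pp,vel=.02); st("z=%.4f"%z)
pp,r=pose(c,.082,fwd=.004); robot.line_to(pp,vel=.04)
pp,r=pose(c,.15,fwd=.004); robot.line_to(pp,vel=.12)
robot.line_to([pp[0]-.0,pp[1],pp[2]+.05],vel=.15); st("up")
b=robot.grab_frame("scene")[190:310,230:370]; cv2.imwrite("pics/s4.png",b)
a=robot.grab_frame("top")[170:290,240:360]
cv2.imwrite("pics/c4.png",np.hstack([cv2.resize(x,(400,400),interpolation=cv2.INTER_CUBIC) for x in(a,b[:,10:130])]))
```

```text
c=0.70 9.83 tip z 0.0690 r 0.0852 th 0.8870 [-2.41 -0.98  9.55]
c=0.80 10.15 tip z 0.0690 r 0.0853 th 0.9882 [-2.18 -0.6   8.61]
c=0.90 10.47 tip z 0.0690 r 0.0855 th 1.0885 [-3.11  0.5   8.14]
c=0.98 10.75 tip z 0.0690 r 0.0855 th 1.1692 [-3.89 -0.15  8.48]
c=1.03 11.0 tip z 0.0690 r 0.0856 th 1.2178 [-3.78  0.62  8.64]
stop 11.2 tip z 0.0690 r 0.0856 th 1.2166 [-4.04  0.74  8.21]
z=0.0705 11.46 tip z 0.0707 r 0.0854 th 1.2031 [-2.3   0.22  5.84]
z=0.0725 11.71 tip z 0.0727 r 0.0853 th 1.2027 [-1.6   0.55  4.81]
z=0.0745 11.96 tip z 0.0747 r 0.0853 th 1.2015 [-2.37  1.05  4.59]
z=0.0765 12.21 tip z 0.0766 r 0.0852 th 1.2001 [-1.92  0.47  4.2 ]
z=0.0785 12.46 tip z 0.0786 r 0.0852 th 1.1992 [-1.66  0.93  3.34]
z=0.0805 12.71 tip z 0.0803 r 0.0853 th 1.1985 [-1.15 -0.68  0.07]
up 14.32 tip z 0.1992 r 0.0841 th 1.0764 [-0.67  0.74 -0.12]
```

View pics/c4.png

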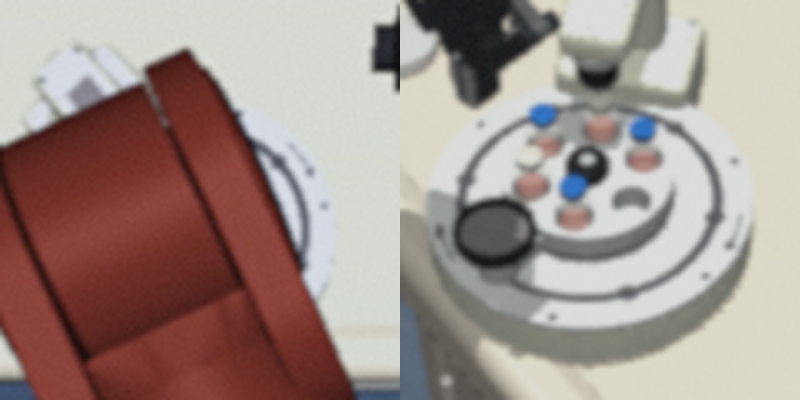

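The table is one place on. In the scene crop a vial stands under the head at (600,110) and the knob is at (495,232). The spring force followed the tips all the way up (3.3 N at the rest height), so the plunger has snapped in.

```bash
python3 -c "
from plant import robot
print(robot.job_done())"
```

```text
the job is handed in; nothing more can be done
None
```

The turntable is one place on clockwise, the plunger has come all the way up and locked in the next hole, and the next vial stands under the head; I handed the job in at about 14 s, and the hand-in call gave no verdict.

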